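# Line up the lid hinge leaf with the enclosure's fixed leaf and hold it for the pin

### The arm

A 6-joint arm with a two-finger parallel gripper is mounted at the origin on the work surface. World frame = base frame: x ahead of the robot, y to its left, z up, the work surface at z = 0. Lengths are in mm, angles in degrees, forces in N, time in s.
With the tool pointing down it reaches from about 300 to 850 mm from the base axis. Payload 4.2 kg.
Tool frame: the origin (TCP) lies on the centre line of the jaws, within the pads' length; the fingertips stand 14 mm ahead of it and the grasp point (between the pads) lies 5 mm behind it; x points along the fingers, y is the direction in which the jaws open and shut, and the axes are right-handed (so a half turn about x gives the same grasp; the last joint's range is limited). The gripper opens to 91 mm and grips with 3 to 60 N. Pads are 32 mm wide; open, the fingers measure 118 mm over their backs; the gripper's body (76 mm by 178 mm) begins 60 mm behind the grasp point.
Start: joints at [-65.203, 18.312, 89.639, -0, 72.044, -1.146], TCP at [251.559, -517.069, 227.976] pointing down, gripper open.
Joint ranges: [-177.97, 177.97], [-48.28, 115.42], [12.27, 149.76], [-77.06, 257.06], [2.81, 150.46], [-146.56, 146.56]. Speed limits (degrees/s): [147.25, 147.25, 180, 180, 180, 180].

### API

Orientations are given as [roll, pitch, yaw] about the fixed x, y, z axes, in that order (R = Rz(yaw) Ry(pitch) Rx(roll)).
In Python, from workcell import readout, optics, env gives the robot as it stands.
- The arm moves only by the shell command python3 -m creep 'ROWS' [OPENING] [FORCE]. ROWS is JSON, a list of rows, each an object with "translation": the shift along the world's x, y, z in cm, a list of three; "delta_rot": the turn, a rotation vector about the world's x, y, z in rad, a list of three. In form: [{"translation": [dx, dy, dz], "delta_rot": [rx, ry, rz]}, ...]. A call has 1 to 5 rows; each row shifts and turns the commanded pose from where the row before left it; what a row does not reach is not made up. A row lasts 1/12 s, in which the tool goes at most 41.7 mm and 7.16 degrees, less where a joint would pass 70% of its speed; a pose out of reach is approached as far as the arm can. A call with a gripper value outside its range is refused whole. OPENING is the gripper's target within -1 to 1 (fully open at 1, half-way at 0, shut at -1), set as the call begins (- or left out, the last holds). The fingers move at their own pace and stop on an object; FORCE is the grip in N (left out, the last holds). Time passes only in rows, so rows that do not move let the fingers close. It gives the time, the measured TCP pose, the force and the opening at its end, in the units of the state.
- readout.state(): the state, without advancing time (a new reading comes with each control period).
- optics.grab_frame(name): name is "scene" or "top" or "wrist"; returns (picture, depth): 400x640x3 uint8, red, green, blue; 400x640 float32, mm along the optical axis (not along the pixel's ray), 0 where there is no reading.
- optics.camera_params(name): a dict with "mtx" (3x3 intrinsics, pixels), "k1" (the pictures are not rectified: a ray, as slopes to the right and down, at radius r is drawn at 1 + k1 r^2 times it, then the intrinsics apply), "R" (3x3) and "t" (3): a world point X has camera coordinates R X + t. Camera axes: x right, y down, z forward; pixel columns grow to the right and rows downward; lengths in mm; the calibration is good to about 2 mm. A picture is of the moment at which its call begins: read the wrist's pose just before it. camera_params takes no time and is no camera call; for the wrist camera it gives the pose at the moment of the call.
- env.job_done(): hands the job in, once; it reports no verdict.
The state is a dict: "time_s": time; "qpos": joint angles; "qvel": joint speeds; "effort": joint torques, N m; "ee_pos": TCP position; "ee_rot": TCP orientation; "force": force on the tool from outside, world axes, zero at the start; "torque": the same for the moment, N m; "gripper_width": finger opening in mm.
Only numpy, scipy, OpenCV 4.12 (cv2) and the standard library are available. Lean on these libraries where they do the work, as an engineer would, in place of code of your own. Each camera call takes 0.05 s, during which the arm holds its last target.

### The job

Take the yellow hinge leaf out of the blue parts bin, leaving the other parts in the bin and the things on the bench undisturbed. Bring it, level, to the steel hinge leaf on the grey enclosure so that its two knuckles sit in the two gaps between the steel knuckles and all the holes line up in one straight bore for the hinge pin. Finish while still holding it there, still and carried by the gripper, without forcing it against the enclosure.

Things in the scene. Friction and masses are not known exactly. Their poses are not given: they have to be found in the camera images.
- leaf: loose yellow plastic hinge leaf, about 90 g, lying flat, right way up, in the bin. Origin on its underside; x towards its knuckles, y along the hinge axis, z up. Plate 6 mm thick, x = -35 to 13 mm, 90 mm wide (y -45 to 45), with a grip boss on top and two knuckles on its +x edge (see the points)
- leaf_grip (a point): middle of the yellow leaf's grip boss, at (-8, 0, 26) mm in the leaf's axes (same axes). The boss is a block 24 mm (x) by 20 mm (y) standing on the plate from z = 6 to 42 mm: take it from above with the fingers closing along y; on its +x side the knuckles leave less room
- knuckle_left (a point): centre of the yellow leaf's +y knuckle, on its hole axis, at (26, 19, 9) mm in the leaf's axes (same axes). The knuckle is a tube along y, 18 mm outside, 10 mm hole, 18 mm long
- knuckle_right (a point): centre of the yellow leaf's -y knuckle, alike, at (26, -19, 9) mm in the leaf's axes (same axes)
- enclosure: light grey open electronics enclosure, blue terminal blocks, fixed. Origin on the bench below the hinge axis; x from the hinge into the enclosure (roughly away from the robot), y along the hinge axis. A 60 mm high block at x = 14 to 48 mm carries the steel leaf: plate 6 mm thick from x = 13 mm on, underside at 60 mm. At -x of the knuckles is air: the yellow plate goes there, level with the steel
- gap_left (a point): centre of the +y gap between the steel knuckles, on the hinge axis, at (0, 19, 69) mm in the enclosure's axes (same axes); knuckle_left belongs here, the yellow leaf's x along the enclosure's x. Steel knuckles: 18 mm outside, 10 mm hole, 14 mm long, at y = -38, 0, 38 mm. Gaps are 24 mm wide (3 mm spare each side), open above, below and to -x
- gap_right (a point): centre of the -y gap, alike, at (0, -19, 69) mm in the enclosure's axes (same axes); knuckle_right belongs here
- bin: blue open parts bin, 270 x 240 mm outside, 50 mm high, walls and floor 5 mm, fixed to the bench. Origin: centre of its underside
- spare_leaf: smaller bare steel hinge leaf, 54 x 60 mm, 14 mm high, no boss, lying in the bin; not wanted. Origin: its underside
- bushing: brass flanged bushing, 38 mm across, 22 mm high, in the bin; not wanted. Origin: its underside
- bracket: small aluminium angle bracket, 40 x 30 x 28 mm, in the bin; not wanted. Origin: its underside
- spacer0: round dark steel spacer, 18 mm across, 10 mm high, in the bin; not wanted. Origin: its underside
- spacer1: round dark steel spacer, 18 mm across, 10 mm high, in the bin; not wanted. Origin: its underside
- spacer2: round dark steel spacer, 18 mm across, 10 mm high, in the bin; not wanted. Origin: its underside
- pin_stand: black block 70 x 45 x 22 mm with three upright 6 mm steel hinge pins, 76 mm high in all, standing on the bench; leave it alone. Origin: its underside
- screwdriver: screwdriver lying on the bench beyond the work; leave it alone
- tray_stack: stack of three grey enclosure trays with blue terminal blocks, 150 x 170 x 107 mm, on the bench to one side; leave it alone. Origin: its underside
Things that resemble listed ones, but are neither listed nor needed, are in the scene too. Several things have the shape of the spare_leaf; the one meant has the colours described above.

How it is judged (in metres and radians):
On the way:
1. the yellow leaf is lifted out of the bin in the gripper (height (world z) of leaf_grip above 0.1 m and contact force between leaf and the fingers above 1 N), for 0.2 s.
At the end, for the whole second after the job is handed in: Both yellow knuckle centres within 4 mm of their gap centres, leaf level within 8 degrees, still, gripped, pressing on the enclosure with under 6 N; the other parts still in the bin; pin stand, screwdriver and tray stack within 20 mm of their starts (distance between knuckle_left and gap_left below 0.004 m and distance between knuckle_right and gap_right below 0.004 m and angle between leaf's own z axis and vertical below 0.14 rad and contact force between leaf and the fingers above 1 N and contact force between leaf and enclosure below 6 N and linear speed of leaf below 0.02 m/s and horizontal distance between each of spare_leaf, bushing, bracket, spacer0, spacer1, spacer2 and bin below 0.17 m and height (world z) of each of spare_leaf, bushing, bracket, spacer0, spacer1, spacer2 below 0.05 m and distance of each of pin_stand, screwdriver, tray_stack from where it was at the start of the episode below 0.02 m); the arm keeps its last pose, push and grip.
It fails at once if another part is taken out of the bin (height (world z) of any of spare_leaf, bushing, bracket, spacer0, spacer1, spacer2 above 0.08 m).
It fails at once if a thing on the bench is disturbed (distance of any of pin_stand, screwdriver, tray_stack from where it was at the start of the episode above 0.02 m).
It also fails if it takes over 38 s, if anything falls off the work surface, if the arm or the gripper's body presses on something with over 40 N, if the wrist force passes 120 N, or if a joint passes its speed limit or range.

## Working session

There is one attempt and no reset: what is moved stays moved. The work goes in short steps, Python scripts to look and compute and a shell command to move; the robot and the scene stay as the last step left them, time stands still between calls to the robot, and variables do not carry over. Pictures are saved under pics/ and viewed, and the job is handed in when it is done.

```bash
ls; mkdir -p pics; python3 - <<'E'
from workcell import readout, optics, env
import cv2, numpy as np
print(readout.state())
for n in ("scene","top"):
    p,d=optics.grab_frame(n)
    cv2.imwrite(f"pics/{n}0.png",p[:,:,::-1]); np.savez(f"{n}0.npz",p=p,d=d)
    print(n,optics.camera_params(n))
E
```

```text
pics
{'time_s': 0.0, 'qpos': array([-6.52012332e+01,  1.83509487e+01,  8.97092339e+01, -2.87439183e-03,
        7.20422091e+01, -1.14492180e+00]), 'qvel': array([ 0.0754698 , -0.02079762,  0.07286059, -0.00834054,  0.06219579,
        0.04824758]), 'effort': array([ 5.72600629e-05, -4.12460017e+01, -2.31975228e+01,  7.25376187e-02,
        4.58237983e-02, -1.59718229e-04]), 'ee_pos': array([ 251.34265199, -516.6046899 ,  227.10803348]), 'ee_rot': array([-89.61609375,  89.89757179, 116.32848347]), 'force': array([-0.16364852, -0.29463546, -0.73901155]), 'torque': array([ 0.01811085, -0.02274992, -0.01139535]), 'gripper_width': 91.12549622678907}
scene {'mtx': array([[383.1064435 ,   0.        , 320.21142725],
       [  0.        , 383.1064435 , 198.92712786],
       [  0.        ,   0.        ,   1.        ]]), 'k1': -0.024202510855299248, 'R': array([[ 0.4253441 ,  0.90489241,  0.01587864],
       [ 0.72041687, -0.32790771, -0.61112689],
       [-0.54779735,  0.27137846, -0.79137336]]), 't': array([-355.92763437, -353.47644556, 1394.25014574])}
top {'mtx': array([[389.68907005,   0.        , 326.53128022],
       [  0.        , 389.68907005, 194.98236608],
       [  0.        ,   0.        ,   1.        ]]), 'k1': -0.0855363754902402, 'R': array([[-0.01699131, -0.9997157 , -0.01672779],
       [-0.99876   ,  0.01775332, -0.04651103],
       [ 0.04679478,  0.01591677, -0.99877771]]), 't': array([ 129.75481394,  611.34166012, 1089.63882463])}
```

View pics/top0.png

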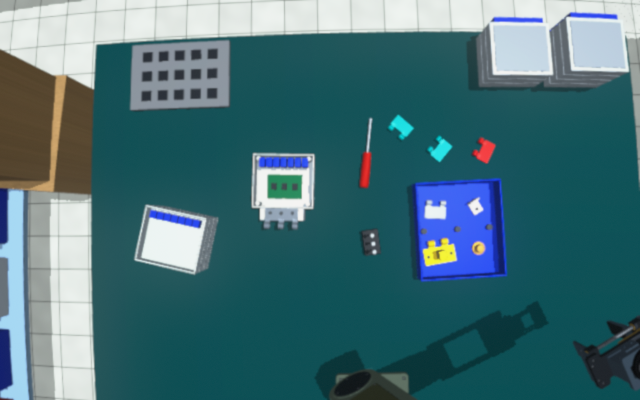

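View pics/scene0.png

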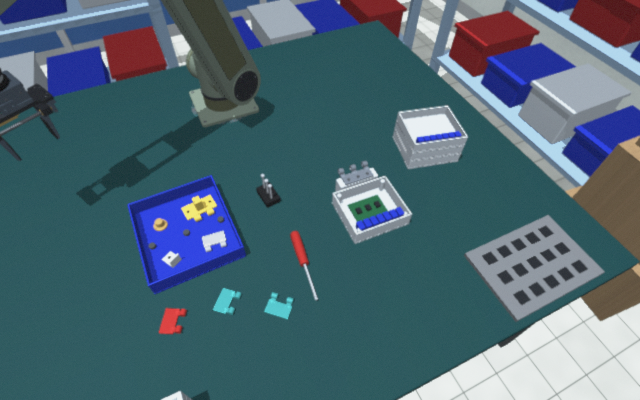

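The only yellow leaf is in the bin at top (439,253). The lookalikes don't fit: two teal leaves at (401,127) and (439,149), a red one at (484,150), and the steel spare at (435,210). None of those is yellow with a boss. The enclosure's steel knuckles are at about (280,224). I'll confirm both in an enlarged crop.

```bash
cat > h.py <<'E'
import numpy as np, cv2
from workcell import readout, optics
def world(c,uv,d):
    "pixels (N,2), depth (N) -> world"
    k=np.array([c['k1'],0,0,0.]); 
    n=cv2.undistortPoints(np.asarray(uv,float).reshape(-1,1,2),c['mtx'],k)[:,0]
    X=np.c_[n*np.asarray(d)[:,None],d]
    return (X-c['t'])@c['R']
def proj(c,P):
    return cv2.projectPoints(np.asarray(P,float),cv2.Rodrigues(c['R'])[0],c['t'],c['mtx'],np.array([c['k1'],0,0,0.]))[0][:,0]
def cloud(c,d):
    v,u=np.mgrid[:400,:640]
    return world(c,np.c_[u.ravel(),v.ravel()],d.ravel().astype(float)).reshape(400,640,3)
E
python3 - <<'E'
from h import *
z=np.load('top0.npz');p,d=z['p'],z['d'];c=optics.camera_params('top')
a=cv2.resize(p[225:280,410:480],None,fx=6,fy=6,interpolation=cv2.INTER_CUBIC)
b=cv2.resize(p[195:250,245:315],None,fx=5.5,fy=6,interpolation=cv2.INTER_CUBIC)
cv2.imwrite('pics/crop0.png',np.hstack([a[:330,:400],b[:330,:385]])[:,:,::-1])
W=cloud(c,d)
hsv=cv2.cvtColor(p,cv2.COLOR_RGB2HSV)
m=(hsv[...,0]>22)&(hsv[...,0]<34)&(hsv[...,1]>150)&(hsv[...,2]>100)
m[:225]=0;m[280:]=0
P=W[m];print(len(P),np.percentile(P,[1,50,99],axis=0))
print(cv2.minAreaRect(P[:,:2].astype(np.float32)))
t=P[P[:,2]>38];print(len(t),t.mean(0),np.ptp(t,axis=0),cv2.minAreaRect(t[:,:2].astype(np.float32)))
# enclosure knuckles
for v in range(205,236,2):
    print(v,np.round(W[v,283]),[int(x) for x in W[v,258:312:3,2]])
E
```

```text
506 [[ 415.27861381 -238.14651369    7.06584299]
 [ 444.04652428 -192.64712638   12.26082784]
 [ 480.6478448  -156.80548217   49.64605213]]
((449.4521179199219, -196.14505004882812), (64.9793472290039, 84.53671264648438), 8.767827987670898)
70 [ 441.65028309 -197.15347135   46.97827625] [24.14629194 24.10497931 14.2592157 ] ((441.48419189453125, -197.48004150390625), (24.930683135986328, 20.089391708374023), 13.47291088104248)
205 [587. 245.   4.] [2, 8, 1, 1118, 4, 0, 2, 7, 7, 1, 4, 3, 8, 2, 7, 5, 2, 29]
207 [581. 239.  50.] [0, 62, 56, 59, 62, 55, 61, 45, 49, 49, 46, 46, 49, 47, 47, 46, 47, 50]
209 [575. 237.  64.] [0, 62, 58, 66, 65, 66, 66, 68, 64, 65, 65, 67, 71, 65, 57, 59, 0, 0]
211 [ 562.  102. 1119.] [-2, 60, 59, 67, 66, 65, 67, 66, 67, 65, 69, 68, 65, 65, 54, 60, 0, 0]
213 [564. 237.  68.] [4, 56, 60, 65, 68, 66, 65, 66, 70, 65, 65, 67, 66, 68, 57, 57, 1, 0]
215 [559. 237.  67.] [-1, 60, 60, 67, 63, 65, 63, 67, 69, 65, 63, 64, 65, 62, 62, 60, 0, -1]
217 [554. 237.  68.] [3, 58, 59, 63, 67, 63, 64, 67, 69, 66, 66, 65, 62, 65, 58, 61, -2, -2]
219 [548. 237.  67.] [1, 58, 60, 68, 68, 64, 66, 65, 66, 68, 66, 66, 66, 63, 58, 61, -1, 3]
221 [543. 237.  67.] [-1, 0, 0, 63, 1, 6, 0, 68, 67, 0, 1, 0, 62, 66, -1, 1, 1, -2]
223 [537. 237.  68.] [0, 2, 74, 73, 0, -1, -2, 73, 74, -1, 0, -2, 73, 69, -1, -2, -2, -2]
225 [532. 238.  63.] [0, 0, 72, 78, -1, 0, -1, 78, 77, 0, 2, 0, 79, 64, 3, -1, -2, -2]
227 [527. 237.  68.] [0, -1, 78, 77, 1, -5, 0, 71, 77, 1, -5, -3, 77, 71, 0, -4, -1, 0]
229 [519. 246.   0.] [0, -2, 4, -1, 0, 1, -1, 0, 0, -3, -1, -1, 2, 1, -1, 0, 1, 6]
231 [513. 246.  -1.] [-1, 0, 0, 0, 0, 1, -2, -1, -2, 1, 2, 3, 1, 0, 0, 0, 0, -2]
233 [507. 246.   1.] [3, 0, -3, -2, 0, 3, -1, -1, 1, 0, 3, -2, -1, -1, 1, -3, 2, 3]
235 [501. 246.   1.] [2, 4, 1, 3, 2, 3, -1, 0, 0, 0, 0, -2, 1, 1, 0, 2, 0, 2]
```

View pics/crop0.png

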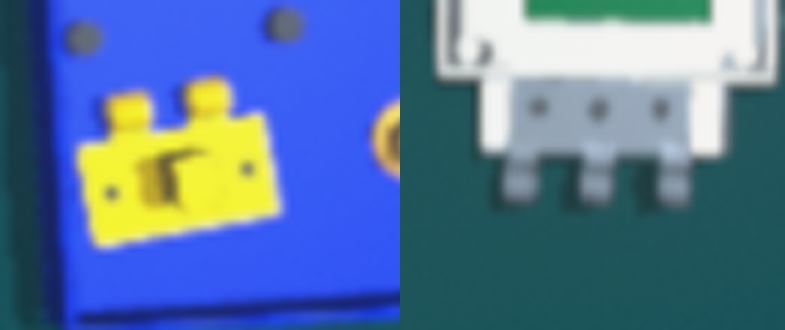

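The crop confirms it: a yellow leaf with a boss and two knuckles pointing up in the picture (+x), turned about +10°. The steel leaf's three knuckles point down (-x). Next I'll work out the moves.

```bash
cat >> h.py <<'E'
from scipy.spatial.transform import Rotation as Ro
def tool(): 
    s=readout.state(); return s,Ro.from_euler('xyz',s['ee_rot'],degrees=True)
def yaw_turn(R,yaw_deg):
    "rotvec (rad) bringing tool x down and tool y along +-leaf y (yaw_deg)"
    a=np.radians(yaw_deg); y=np.array([-np.sin(a),np.cos(a),0]); out=[]
    for sgn in (1,-1):
        x=np.array([0,0,-1.]); Y=sgn*y; T=Ro.from_matrix(np.c_[x,Y,np.cross(x,Y)])
        out.append((T*R.inv()).as_rotvec())
    return min(out,key=np.linalg.norm)
E
python3 - <<'E'
from h import *
s,R=tool();print(R.as_matrix().round(3)); print(yaw_turn(R,10), np.degrees(yaw_turn(R,10)))
c=optics.camera_params('wrist');print(c)
print('cam centre',-c['R'].T@c['t'])
z=np.load('top0.npz');W=cloud(optics.camera_params('top'),z['d'])
# bin walls
p=z['p'];b=(p[...,2].astype(int)>p[...,0]+60)&(W[...,2]>42)&(W[...,2]<58);b[:175]=0;b[285:]=0;b[:,:405]=0;b[:,515:]=0
print(cv2.minAreaRect(W[b][:,:2].astype(np.float32)))
E
```

```text
[[-0.001  0.437 -0.899]
 [ 0.001 -0.899 -0.437]
 [-1.    -0.002 -0.   ]]
[-0.00146149 -0.00046668 -0.27822814] [ -0.08373743  -0.02673895 -15.94129814]
{'mtx': array([[331.61075104,   0.        , 324.34461321],
       [  0.        , 331.61075104, 201.72129298],
       [  0.        ,   0.        ,   1.        ]]), 'k1': -0.03310176755308581, 'R': array([[ 0.43831831, -0.89881812, -0.00174505],
       [-0.86541269, -0.42255059,  0.2692803 ],
       [-0.24277139, -0.11652029, -0.96306027]]), 't': array([-573.00996852,  -30.15764175,  391.43515662])}
cam centre [ 320.0912086  -482.16473467  384.09657123]
((510.3092346191406, -250.55828857421875), (270.2032470703125, 244.03562927246094), 2.0981078147888184)
```

```bash
python3 -m creep '[{"translation":[1.9,3.2,0],"delta_rot":[0,0,-0.028]},{"translation":[1.9,3.2,0],"delta_rot":[0,0,-0.028]},{"translation":[1.9,3.2,0],"delta_rot":[0,0,-0.028]},{"translation":[1.9,3.2,0],"delta_rot":[0,0,-0.028]},{"translation":[1.9,3.2,0],"delta_rot":[0,0,-0.028]}]' 0.1 25
python3 -m creep '[{"translation":[1.9,3.2,0],"delta_rot":[0,0,-0.028]},{"translation":[1.9,3.2,0],"delta_rot":[0,0,-0.028]},{"translation":[1.9,3.2,0],"delta_rot":[0,0,-0.028]},{"translation":[1.9,3.2,0],"delta_rot":[0,0,-0.028]},{"translation":[1.9,3.2,0],"delta_rot":[0,0,-0.028]}]'
python3 -m creep '[{"translation":[0,0,0],"delta_rot":[0,0,0]},{"translation":[0,0,0],"delta_rot":[0,0,0]}]'
python3 - <<'E'
from h import *
s,R=tool();print(s['ee_pos'],s['qvel'].round(1),s['force'])
c=optics.camera_params('wrist')
p,d=optics.grab_frame('wrist');np.savez('w1.npz',p=p,d=d,**c)
cv2.imwrite('pics/w1.png',p[:,:,::-1])
W=cloud(c,d);hsv=cv2.cvtColor(p,cv2.COLOR_RGB2HSV)
m=((hsv[...,0]>22)&(hsv[...,0]<34)&(hsv[...,1]>150)&(hsv[...,2]>60)&(d>0))
n,l,st,_=cv2.connectedComponentsWithStats(m.astype(np.uint8));i=1+np.argmax(st[1:,4]);m=l==i
P=W[m];print(st[i])
for lo,hi in((43,52),(8,14)):
    t=P[(P[:,2]>lo)&(P[:,2]<hi)];print(lo,len(t),t.mean(0),cv2.minAreaRect(t[:,:2].astype(np.float32)))
E
```

```text
time_s: 0.52
ee_pos: [346.8, -355.4, 227.6]
ee_rot: [-69.2, 90.0, 128.6]
force: [1.2, 0.2, -0.6]
gripper_width: 60.8
time_s: 0.93
ee_pos: [441.9, -195.2, 227.8]
ee_rot: [-26.6, 90.0, 163.2]
force: [0.0, -0.3, -1.0]
gripper_width: 49.9
time_s: 1.1
ee_pos: [442.0, -195.6, 227.6]
ee_rot: [-4.3, 89.9, -174.2]
force: [-0.2, -0.1, -0.3]
gripper_width: 50.5
[ 441.97550564 -195.62582251  227.64256264] [-3.3 -0.2  0.2 -0.9  0.1 -0.3] [-0.2217344  -0.08360672 -0.25362066]
[288 161  14  40 302]
43 0 [nan nan nan] ((0.0, 0.0), (0.0, 0.0), 0.0)
8 302 [ 425.3974298  -159.64101154   11.08329819] ((432.31048583984375, -161.01492309570312), (45.9387321472168, 15.325762748718262), 8.912968635559082)<stdin>:11: RuntimeWarning: Mean of empty slice.
  ret = um.true_divide(
```

View pics/w1.png

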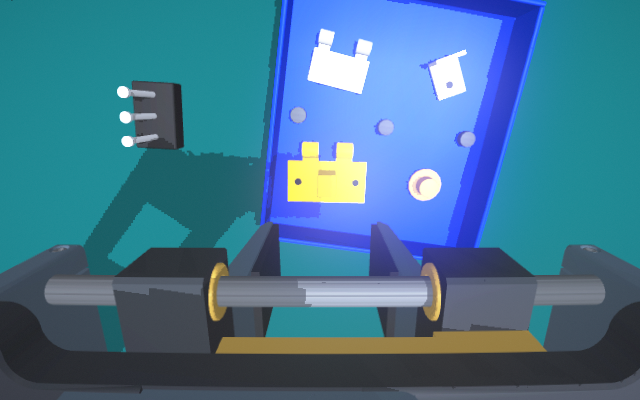

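The wrist view shows the leaf plate at (288–367, 160–203), its boss at about (327,182) and knuckles at (311,151) and (345,151), with the plate square to the jaws. I'll refine its pose from this view.

```bash
cat >> h.py <<'E'
def yellow(p,d,box,sat=70):
    hsv=cv2.cvtColor(p,cv2.COLOR_RGB2HSV)
    m=((hsv[...,0]>18)&(hsv[...,0]<36)&(hsv[...,1]>sat)&(hsv[...,2]>60)&(d>0))
    k=np.zeros_like(m);k[box[1]:box[3],box[0]:box[2]]=1
    m&=k
    n,l,st,_=cv2.connectedComponentsWithStats(m.astype(np.uint8));i=1+np.argmax(st[1:,4]);print(st[i]);return l==i
E
python3 - <<'E'
from h import *
z=np.load('w1.npz');p,d=z['p'],z['d'];W=cloud(z,d)
m=yellow(p,d,(275,130,385,215));P=W[m]
print(np.histogram(P[:,2],range(-4,60,4)))
t=P[(P[:,2]>40)&(P[:,2]<55)];print(len(t),t.mean(0),cv2.minAreaRect(t[:,:2].astype(np.float32)))
# whole plate using plane at z=11: homography the mask pixel edges
for nm,pts,zz in (('plate corners',[(288,161),(367,162),(366,203),(289,203)],11),('boss top',[(317,169),(336,169),(336,197),(318,197)],47)):
    n=cv2.undistortPoints(np.array(pts,float).reshape(-1,1,2),z['mtx'],np.array([z['k1'],0,0,0.]))[:,0]
    r=np.c_[n,np.ones(len(n))]@z['R'];C=-z['R'].T@z['t']
    print(nm,(C+r*((zz-C[2])/r[:,2])[:,None]).round(1))
c=cv2.resize(p[135:215,275:385],None,fx=7,fy=7,interpolation=cv2.INTER_NEAREST);cv2.imwrite('pics/w1c.png',c[:,:,::-1])
E
```

```text
[ 288  142   78   60 3559]
(array([   0,    0,    0, 2289,  304,  122,  354,   19,   12,   10,   16,
         17,  385,   31,    0]), array([-4,  0,  4,  8, 12, 16, 20, 24, 28, 32, 36, 40, 44, 48, 52, 56]))
433 [ 442.18032797 -196.88170146   46.74262494] ((441.3705749511719, -197.10641479492188), (24.253890991210938, 19.929637908935547), 7.2766876220703125)
plate corners [[ 453.8 -150.3   11. ]
 [ 468.6 -238.5   11. ]
 [ 421.1 -247.5   11. ]
 [ 405.1 -158.8   11. ]]
boss top [[ 457.  -183.8   47. ]
 [ 460.5 -203.1   47. ]
 [ 431.2 -208.6   47. ]
 [ 427.9 -190.    47. ]]
```

View pics/w1c.png

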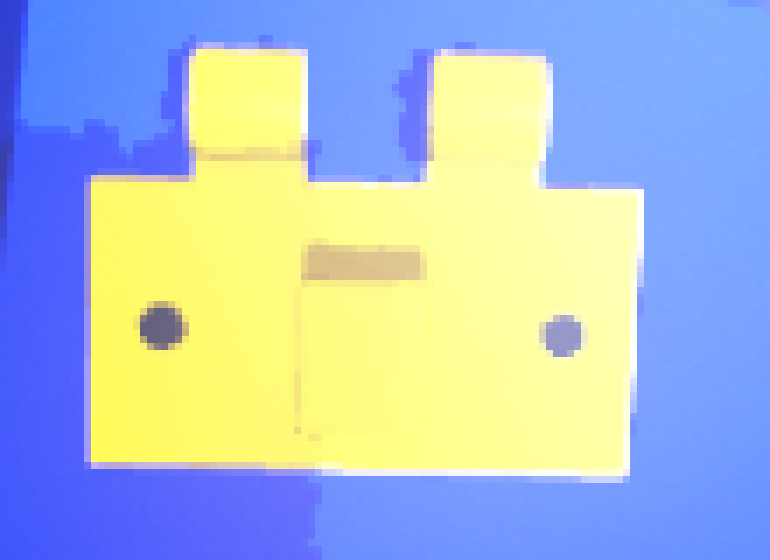

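```bash
python3 -m creep '[{"translation":[0,-0.14,-3],"delta_rot":[0,0,0]},{"translation":[0,0,-3.5],"delta_rot":[0,0,0]},{"translation":[0,0,-3.5],"delta_rot":[0,0,0]},{"translation":[0,0,-3],"delta_rot":[0,0,0]},{"translation":[0,0,-2.5],"delta_rot":[0,0,0]}]' 0.1 25
python3 -m creep '[{"translation":[0,0,-1.8],"delta_rot":[0,0,0]},{"translation":[0,0,-1.2],"delta_rot":[0,0,0]},{"translation":[0,0,-0.8],"delta_rot":[0,0,0]},{"translation":[0,0,-0.4],"delta_rot":[0,0,0]},{"translation":[0,0,0],"delta_rot":[0,0,0]}]'
python3 - <<'E'
from h import *
s,R=tool();print(s['ee_pos'],s['force']);print(np.degrees(yaw_turn(R,10)))
p,d=optics.grab_frame('wrist');cv2.imwrite('pics/w2.png',p[:,:,::-1])
E
```

```text
time_s: 1.57
ee_pos: [439.7, -199.7, 70.9]
ee_rot: [-21.7, 89.9, 168.0]
force: [-0.2, 0.5, -0.5]
gripper_width: 50.2
time_s: 1.98
ee_pos: [440.9, -199.2, 30.5]
ee_rot: [-24.1, 89.9, 165.7]
force: [0.8, 1.6, 0.6]
gripper_width: 50.1
[ 440.8914332  -199.21628083   30.4731934 ] [0.82445166 1.55757801 0.62670208]
[-0.01654138 -0.06523055  0.17911437]
```

View pics/w2.png

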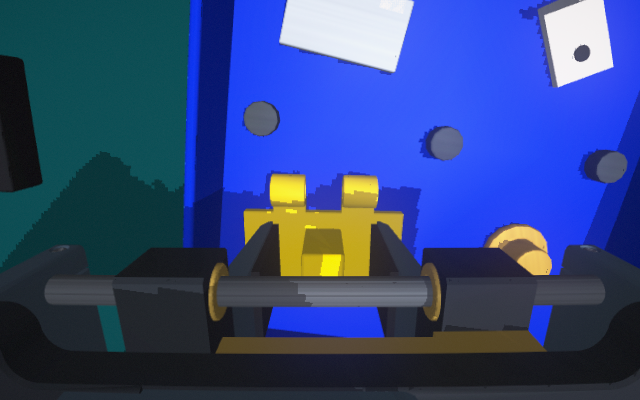

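The boss (323,255) sits between the two fingers, whose tips are at 275 and 375. I'll make a small correction and close.

```bash
python3 -m creep '[{"translation":[0.1,0.1,-0.1],"delta_rot":[0,0,0]},{"translation":[0,0,0],"delta_rot":[0,0,0]},{"translation":[0,0,0],"delta_rot":[0,0,0]},{"translation":[0,0,0],"delta_rot":[0,0,0]},{"translation":[0,0,0],"delta_rot":[0,0,0]}]' -1 25
python3 -m creep '[{"translation":[0,0,0],"delta_rot":[0,0,0]},{"translation":[0,0,0],"delta_rot":[0,0,0]},{"translation":[0,0,0],"delta_rot":[0,0,0]}]'
```

```text
time_s: 2.45
ee_pos: [442.8, -197.5, 30.3]
ee_rot: [135.0, 90.0, -35.1]
force: [-0.4, -0.5, 3.5]
gripper_width: 19.9
time_s: 2.7
ee_pos: [442.8, -197.5, 30.3]
ee_rot: [143.1, 90.0, -27.0]
force: [-0.8, 1.2, 4.3]
gripper_width: 19.6
```

```bash
python3 -m creep '[{"translation":[0,0,0.5],"delta_rot":[0,0,0]},{"translation":[0,0,1.5],"delta_rot":[0,0,0]},{"translation":[0,0,2.5],"delta_rot":[0,0,0]},{"translation":[0,0,3],"delta_rot":[0,0,0]},{"translation":[0,0,3],"delta_rot":[0,0,0]}]' -1 30
python3 -m creep '[{"translation":[0,0,3],"delta_rot":[0,0,0]},{"translation":[0,0,1.5],"delta_rot":[0,0,0]},{"translation":[0,0,0.5],"delta_rot":[0,0,0]},{"translation":[0,0,0],"delta_rot":[0,0,0]},{"translation":[0,0,0],"delta_rot":[0,0,0]}]'
python3 - <<'E'
from h import *
s,R=tool();print(s['ee_pos'],s['force'],R.as_matrix().round(3))
c=optics.camera_params('wrist');p,d=optics.grab_frame('wrist');np.savez('w3.npz',p=p,d=d,**c,ee=s['ee_pos'],Re=R.as_matrix());cv2.imwrite('pics/w3.png',p[:,:,::-1])
E
```

```text
time_s: 3.12
ee_pos: [441.8, -197.1, 135.7]
ee_rot: [-32.1, 89.9, 157.9]
force: [0.2, -1.2, -1.1]
gripper_width: 20.2
time_s: 3.53
ee_pos: [441.8, -197.1, 184.0]
ee_rot: [-32.9, 89.9, 157.0]
force: [-0.3, 0.5, -1.5]
gripper_width: 20.0
[ 441.77975582 -197.11847028  183.96846782] [-0.32538977  0.54645603 -1.53868847] [[-0.002  0.172 -0.985]
 [ 0.001 -0.985 -0.172]
 [-1.    -0.001  0.002]]
```

View pics/w3.png

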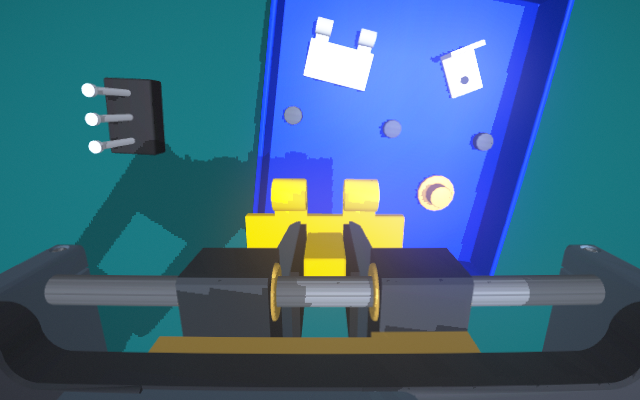

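Held square and level, other parts still in place. Next I'll measure the steel knuckles from both fixed cameras, with the arm clear of the enclosure.

```bash
python3 - <<'E'
from h import *
from scipy.optimize import least_squares
z=np.load('top0.npz');c=optics.camera_params('top');W=cloud(c,z['d'])
m=np.zeros((400,640),bool);m[221:232,258:302]=1
m&=(W[...,2]>66)&(W[...,2]<85)
n,l,st,ce=cv2.connectedComponentsWithStats(m.astype(np.uint8))
for i in range(1,n):
    P=W[l==i]
    if len(P)>5: print(st[i],P.mean(0).round(1),P.min(0).round(1),P.max(0).round(1))
# shoulder block+plate: x>540,z 55..72
m=np.zeros((400,640),bool);m[206:224,255:312]=1;m&=(W[...,2]>53)&(W[...,2]<72)
print(cv2.minAreaRect(W[m][:,:2].astype(np.float32)))
z=np.load('scene0.npz');c=optics.camera_params('scene')
p=z['p'][155:245,325:415];cv2.imwrite('pics/sc.png',cv2.resize(p,None,fx=6,fy=6,interpolation=cv2.INTER_CUBIC)[:,:,::-1])
E
```

```text
[264 221   6   7  34] [534.8 281.5  75.6] [527.2 275.   66.8] [543.6 288.1  80.8]
[278 221   6   8  43] [533.4 243.4  74.2] [524.  236.8  66.5] [543.  250.6  81.1]
[292 221   6   8  40] [532.1 205.7  75. ] [523.4 198.8  66. ] [542.3 212.8  79.3]
((559.0747680664062, 242.59765625), (119.60884857177734, 42.683204650878906), 86.75980377197266)
```

View pics/sc.png

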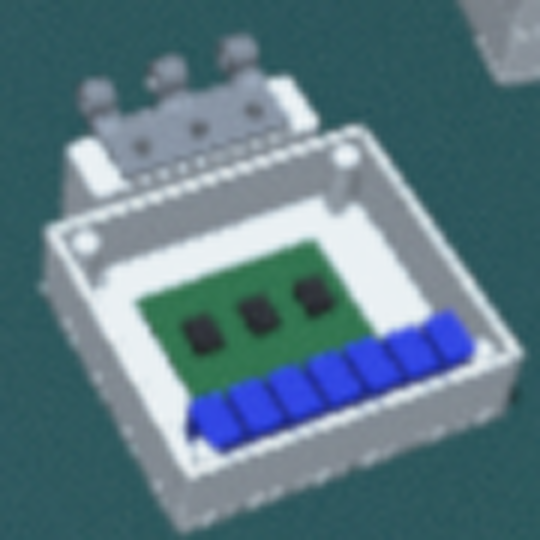

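```bash
python3 -m creep '[{"translation":[0.2,2,0],"delta_rot":[0,0,-0.018]},{"translation":[0.2,3.5,0],"delta_rot":[0,0,-0.018]},{"translation":[0.2,3.9,0],"delta_rot":[0,0,-0.018]},{"translation":[0.2,3.9,0],"delta_rot":[0,0,-0.018]},{"translation":[0.2,3.9,0],"delta_rot":[0,0,-0.018]}]'
python3 -m creep '[{"translation":[0.2,3.9,0],"delta_rot":[0,0,-0.018]},{"translation":[0.2,3.9,0],"delta_rot":[0,0,-0.018]},{"translation":[0.2,3.9,0],"delta_rot":[0,0,-0.018]},{"translation":[0.2,3.9,0],"delta_rot":[0,0,-0.018]},{"translation":[0.2,3.9,0],"delta_rot":[0,0,-0.018]}]'
python3 -m creep '[{"translation":[0.2,3.5,0],"delta_rot":[0,0,-0.018]},{"translation":[0.2,2,0],"delta_rot":[0,0,-0.018]},{"translation":[0.4,1.9,0],"delta_rot":[0,0,0]},{"translation":[0,0,0],"delta_rot":[0,0,0]},{"translation":[0,0,0],"delta_rot":[0,0,0]}]'
python3 - <<'E'
from h import *
s,R=tool();print(s['ee_pos'],s['force'],np.degrees(yaw_turn(R,-2.5)))
c=optics.camera_params('wrist');p,d=optics.grab_frame('wrist');np.savez('w4.npz',p=p,d=d,**c,ee=s['ee_pos'],Re=R.as_matrix());cv2.imwrite('pics/w4.png',p[:,:,::-1])
E
```

```text
time_s: 4.0
ee_pos: [451.3, -23.9, 183.2]
ee_rot: [-7.9, 89.8, 176.7]
force: [0.9, 0.0, -0.7]
gripper_width: 19.9
time_s: 4.42
ee_pos: [461.3, 171.2, 183.2]
ee_rot: [22.8, 89.8, -157.7]
force: [1.1, -0.3, -0.5]
gripper_width: 19.6
time_s: 4.83
ee_pos: [469.7, 243.7, 183.1]
ee_rot: [35.5, 89.8, -146.9]
force: [-0.7, -0.7, -0.7]
gripper_width: 20.0
[469.68712874 243.66938353 183.06647777] [-0.73016245 -0.70483247 -0.67697504] [ 0.12835285 -0.19735968 -0.13173852]
```

View pics/w4.png

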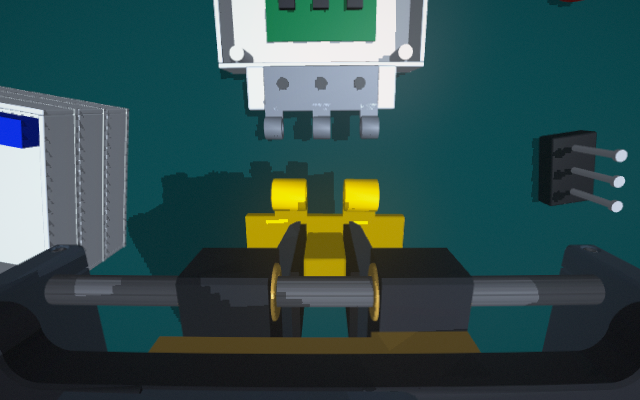

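Clear view: yellow knuckles at (290,195) and (361,195), steel knuckles at (273,127), (322,127) and (370,127). I'll fit r = 9 mm cylinders to both in this one camera, so calibration error mostly cancels.

```bash
cat >> h.py <<'E'
from scipy.optimize import least_squares
def axisfit(P):
    "P points on r=9 tubes with a common near-y axis: x=x0+a*(y-ym), z=z0+b*(y-ym)"
    ym=P[:,1].mean()
    def f(q):
        ax=np.array([q[1],1,q[3]]);ax/=np.linalg.norm(ax)
        v=P-np.array([q[0],ym,q[2]]);return np.linalg.norm(v-np.outer(v@ax,ax),axis=1)-9
    r=least_squares(f,[P[:,0].mean(),0,P[:,2].mean()-6,0],loss='soft_l1',f_scale=1.5)
    return r.x,ym,np.sqrt(np.mean(r.fun**2))
E
cat > fit4.py <<'E'
from h import *
import sys
def run(f,yb,sb,steelz=(63,84)):
    z=np.load(f);p,d=z['p'],z['d'];W=cloud(z,d)
    res={}
    for nm,boxes in(('yellow',yb),('steel',sb)):
        L=[];cs=[]
        for (u0,v0,u1,v1) in boxes:
            P=W[v0:v1,u0:u1].reshape(-1,3);dd=d[v0:v1,u0:u1].ravel();P=P[dd>0]
            zm=np.percentile(P[:,2],90);P=P[P[:,2]>zm-14]
            L.append(P);cs.append((np.percentile(P[:,1],2)+np.percentile(P[:,1],98))/2)
            print(nm,len(P),P.mean(0).round(1),P.min(0).round(1),P.max(0).round(1))
        q,ym,e=axisfit(np.vstack(L));print(nm,'x0',q[0].round(2),'yaw',np.degrees(-q[1]).round(2),'z0',q[2].round(2),'tilt',np.degrees(q[3]).round(2),'rms',e.round(2),'ym',ym.round(1),'ycent',np.round(cs,1))
        res[nm]=(q,ym,cs)
    return res
if __name__=='__main__':
    run(sys.argv[1],eval(sys.argv[2]),eval(sys.argv[3]))
E
python3 fit4.py w4.npz '[(268,178,312,207),(339,178,384,207)]' '[(260,118,287,142),(309,118,334,142),(357,118,383,142)]'
python3 - <<'E'
import cv2,numpy as np
p=np.load('w4.npz')['p'];cv2.imwrite('pics/w4c.png',cv2.resize(p[105:215,240:400],None,fx=5,fy=5,interpolation=cv2.INTER_NEAREST)[:,:,::-1])
E
```

```text
yellow 1017 [505.3 262.1 173.3] [496.4 253.1 161.7] [511.8 271.5 176.9]
yellow 988 [503.5 224.7 173.5] [494.5 215.3 161.9] [509.8 233.9 177.5]
yellow x0 501.43 yaw -2.56 z0 166.46 tilt -0.02 rms 0.79 ym 243.7 ycent [262.2 224.6]
steel 404 [533.  282.1  75.6] [524.7 275.6  63.8] [540.8 289.6  79.8]
steel 374 [531.5 244.6  76.3] [523.  237.7  69.7] [539.2 251.6  79.5]
steel 402 [530.1 207.3  75.8] [521.4 199.6  64.2] [537.8 214.1  79.9]
steel x0 531.89 yaw -1.96 z0 68.81 tilt -0.01 rms 0.94 ym 244.7 ycent [282.4 244.6 206.9]
```

View pics/w4c.png

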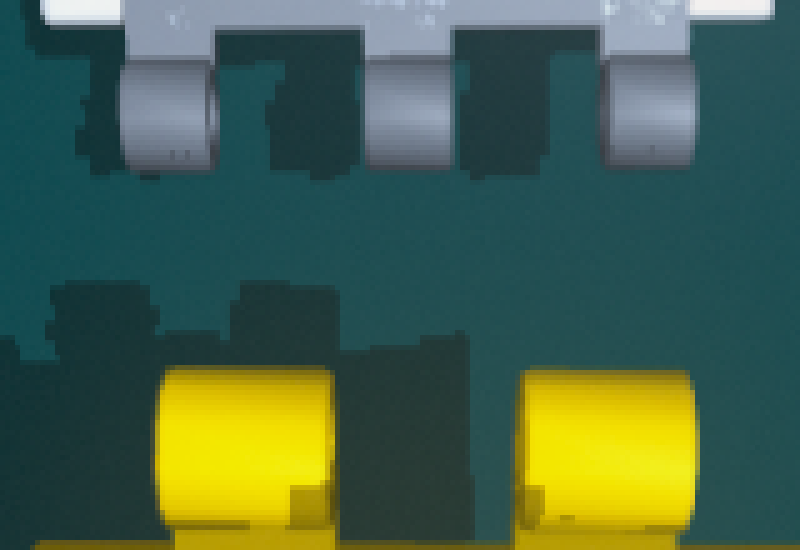

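The fits agree with the known geometry (steel axis at z 68.8, 69 expected). Needed shift: x +30.5, y about +1, z -97.5 mm, yaw +0.6°. I'll go to a hover about 37 mm above the target and re-measure.

```bash
python3 -m creep '[{"translation":[0.6,0.02,-1.2],"delta_rot":[0,0,0.0025]},{"translation":[0.9,0.02,-1.8],"delta_rot":[0,0,0.0025]},{"translation":[0.9,0.02,-1.8],"delta_rot":[0,0,0.0025]},{"translation":[0.45,0.02,-0.9],"delta_rot":[0,0,0.0025]},{"translation":[0.2,0.02,-0.3],"delta_rot":[0,0,0]}]'
python3 -m creep '[{"translation":[0,0,0],"delta_rot":[0,0,0]},{"translation":[0,0,0],"delta_rot":[0,0,0]},{"translation":[0,0,0],"delta_rot":[0,0,0]}]'
python3 - <<'E'
from h import *
s,R=tool();print(s['ee_pos'],s['force'],np.degrees(yaw_turn(R,-2.)))
c=optics.camera_params('wrist');p,d=optics.grab_frame('wrist');np.savez('w5.npz',p=p,d=d,**c,ee=s['ee_pos'],Re=R.as_matrix());cv2.imwrite('pics/w5.png',p[:,:,::-1])
E
```

```text
time_s: 5.3
ee_pos: [500.6, 242.9, 122.5]
ee_rot: [30.1, 89.7, -151.9]
force: [-0.2, -0.4, -0.4]
gripper_width: 20.3
time_s: 5.55
ee_pos: [501.3, 244.5, 125.8]
ee_rot: [-155.3, 89.9, 22.8]
force: [0.2, 0.3, -0.4]
gripper_width: 20.1
[501.29501254 244.54496408 125.81870646] [ 0.2483342   0.32953291 -0.4206376 ] [-0.02992788  0.07123307 -0.08587568]
```

View pics/w5.png

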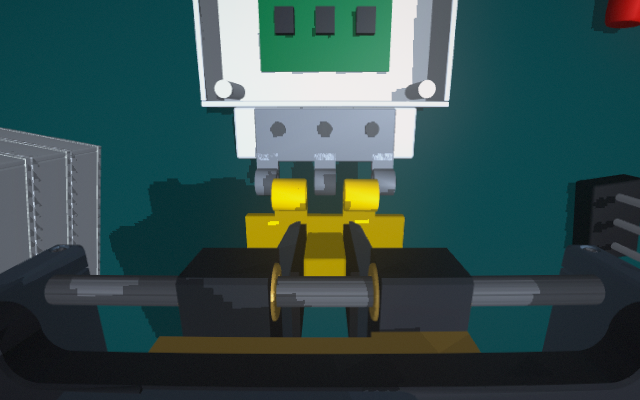

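Hovering: steel knuckles at (265,180), (325,180) and (384,180), with the yellow ones at (289,195) and (361,195) centred between them.

```bash
python3 fit4.py w5.npz '[(268,178,312,207),(339,178,384,207)]' '[(253,169,271,193),(312,169,338,193),(383,169,398,193)]'
```

```text
yellow 1017 [536.8 263.2 116.3] [528.2 254.4 104.7] [543.2 272.6 119.9]
yellow 991 [535.3 225.9 116.3] [526.4 216.6 104.6] [541.6 235.  120. ]
yellow x0 533.14 yaw -2.21 z0 109.36 tilt 0.08 rms 0.8 ym 244.8 ycent [263.3 225.7]
steel 389 [535.2 284.3  76.3] [527.1 278.9  69.5] [541.9 289.8  80.1]
steel 526 [533.8 244.8  76.2] [525.8 237.8  69.3] [540.5 251.9  79.4]
steel 303 [532.5 203.9  76.3] [524.5 199.6  69.9] [539.2 208.1  79.7]
steel x0 531.7 yaw -1.86 z0 68.84 tilt 0.04 rms 0.58 ym 247.2 ycent [284.3 244.8 203.9]
```

x is 1.4 mm too far and y is within 0.3 mm, leaving 40.4 mm to descend.

```bash
python3 -m creep '[{"translation":[-0.13,0.03,-0.4],"delta_rot":[0,0,0.003]},{"translation":[0,0,-0.6],"delta_rot":[0,0,0]},{"translation":[0,0,-0.6],"delta_rot":[0,0,0]},{"translation":[0,0,-0.3],"delta_rot":[0,0,0]},{"translation":[0,0,0],"delta_rot":[0,0,0]}]'
python3 -m creep '[{"translation":[0,0,-0.4],"delta_rot":[0,0,0]},{"translation":[0,0,-0.5],"delta_rot":[0,0,0]},{"translation":[0,0,-0.5],"delta_rot":[0,0,0]},{"translation":[0,0,-0.4],"delta_rot":[0,0,0]},{"translation":[0,0,-0.2],"delta_rot":[0,0,0]}]'
python3 -m creep '[{"translation":[0,0,0],"delta_rot":[0,0,0]},{"translation":[0,0,0],"delta_rot":[0,0,0]},{"translation":[0,0,0],"delta_rot":[0,0,0]},{"translation":[0,0,0],"delta_rot":[0,0,0]}]'
python3 - <<'E'
from h import *
s,R=tool();print(s['ee_pos'],s['force'],np.degrees(yaw_turn(R,-2.)))
c=optics.camera_params('wrist');p,d=optics.grab_frame('wrist');np.savez('w6.npz',p=p,d=d,**c,ee=s['ee_pos'],Re=R.as_matrix());cv2.imwrite('pics/w6.png',np.vstack([p[:,:,::-1][100:300,:]]))
cv2.imwrite('pics/w6c.png',cv2.resize(p[150:270,230:390],None,fx=4.8,fy=4.8,interpolation=cv2.INTER_NEAREST)[:,:,::-1])
E
```

```text
time_s: 6.02
ee_pos: [499.0, 244.6, 104.8]
ee_rot: [28.3, 89.9, -153.4]
force: [-0.0, 0.2, -1.3]
gripper_width: 19.8
time_s: 6.43
ee_pos: [499.4, 244.6, 85.1]
ee_rot: [29.2, 89.9, -152.5]
force: [-1.1, -0.0, -1.3]
gripper_width: 19.7
time_s: 6.77
ee_pos: [499.9, 244.9, 86.2]
ee_rot: [-165.9, 90.0, 12.4]
force: [-0.4, 0.4, -1.0]
gripper_width: 20.3
[499.93762955 244.90503791  86.20703958] [-0.40141797  0.42596003 -1.01834825] [-0.00604792  0.02790738 -0.27128066]
```

View pics/w6c.png

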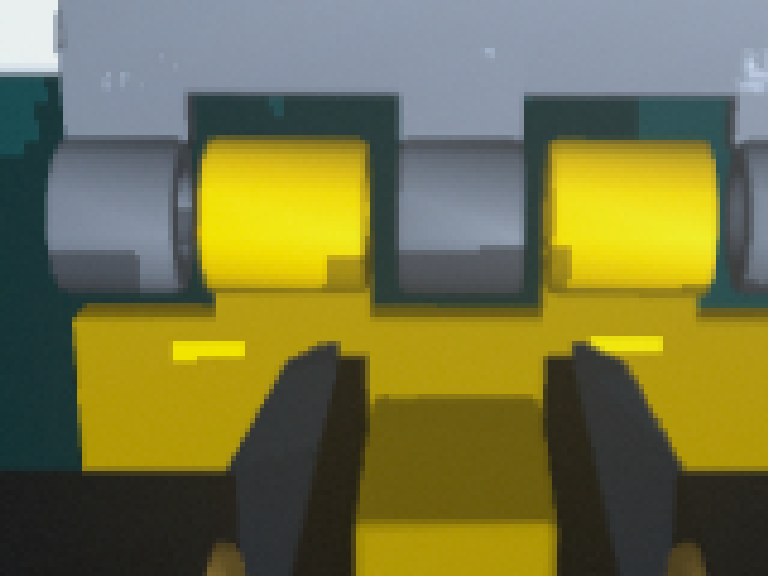

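The yellow knuckles sit in both gaps, in line with the steel ones (tops at the same rows, clearance each side). Numerical check:

```bash
python3 fit4.py w6.npz '[(271,178,308,207),(343,178,381,207)]' '[(239,178,267,207),(312,178,340,207),(385,178,412,207)]'
python3 - <<'E'
from h import *
z=np.load('w6.npz');W=cloud(z,z['d'])
# leaf tilt: plane fit of plate top (yellow, in front of jaws)
p=z['p'];m=yellow(p,z['d'],(244,212,406,250),100)
P=W[m];P=P[P[:,2]<75];A=np.c_[P[:,:2]-P[:,:2].mean(0),np.ones(len(P))];q=np.linalg.lstsq(A,P[:,2],rcond=None)[0];print(len(P),'slopes deg',np.degrees(q[:2]),'z',q[2])
p,d=optics.grab_frame('scene');cv2.imwrite('pics/s6.png',p[:,:,::-1])
E
```

```text
yellow 1015 [535.4 263.7  76.6] [526.7 254.9  65.1] [541.8 273.1  80.4]
yellow 995 [534.  226.4  76.7] [524.9 217.   65.1] [540.2 235.4  80.5]
yellow x0 531.74 yaw -2.05 z0 69.77 tilt -0.08 rms 0.79 ym 245.2 ycent [263.8 226.3]
steel 777 [535.8 282.4  76. ] [528.  275.4  68.1] [542.1 289.8  79.4]
steel 763 [534.7 244.6  75.8] [527.  237.6  64.7] [540.9 251.4  79.8]
steel 771 [533.5 207.   75.7] [525.8 199.6  64.7] [539.4 213.9  79.2]
steel x0 531.55 yaw -1.92 z0 68.83 tilt 0.02 rms 0.58 ym 244.8 ycent [282.5 244.5 207. ]
[ 245  212  160   38 4603]
4007 slopes deg [-0.56702164  0.01001906] z 67.01079882623665
```

View pics/s6.png

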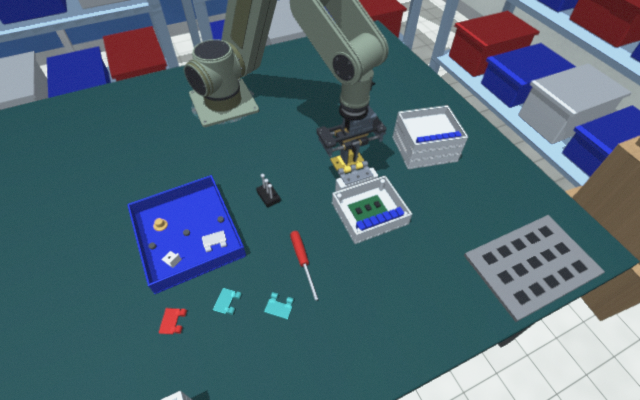

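Residuals are z +0.9, y +0.5 and x +0.2 mm; everything else is in place. One fine trim, then a last check.

```bash
python3 -m creep '[{"translation":[0,-0.04,-0.08],"delta_rot":[0,0,0]},{"translation":[0,0,0],"delta_rot":[0,0,0]},{"translation":[0,0,0],"delta_rot":[0,0,0]},{"translation":[0,0,0],"delta_rot":[0,0,0]},{"translation":[0,0,0],"delta_rot":[0,0,0]}]'
python3 -m creep '[{"translation":[0,0,0],"delta_rot":[0,0,0]},{"translation":[0,0,0],"delta_rot":[0,0,0]},{"translation":[0,0,0],"delta_rot":[0,0,0]},{"translation":[0,0,0],"delta_rot":[0,0,0]},{"translation":[0,0,0],"delta_rot":[0,0,0]}]'
python3 - <<'E'
from h import *
s,R=tool();print(s['ee_pos'],s['force'],s['qvel'].round(2))
c=optics.camera_params('wrist');p,d=optics.grab_frame('wrist');np.savez('w7.npz',p=p,d=d,**c)
E
python3 fit4.py w7.npz '[(271,178,308,207),(343,178,381,207)]' '[(239,178,267,207),(312,178,340,207),(385,178,412,207)]' | grep x0
```

```text
time_s: 7.28
ee_pos: [499.8, 244.4, 85.2]
ee_rot: [102.0, 90.0, -79.8]
force: [-0.2, -0.4, -0.1]
gripper_width: 20.1
time_s: 7.7
ee_pos: [499.7, 244.5, 85.2]
ee_rot: [72.7, 90.0, -109.0]
force: [0.8, -0.1, -1.0]
gripper_width: 19.9
[499.74780696 244.45473551  85.15776163] [ 0.75531623 -0.06499227 -1.01402091] [-0.12  0.01 -0.08  0.04  0.03  0.1 ]
yellow x0 531.61 yaw -1.93 z0 68.65 tilt -0.0 rms 0.8 ym 244.8 ycent [263.4 225.8]
steel x0 531.55 yaw -1.93 z0 68.83 tilt 0.01 rms 0.71 ym 245.0 ycent [282.3 244.5 206.8]
```

Everything is within about 0.2 mm, still, and free of contact force, so I'm handing in.

```bash
python3 -c "
from workcell import env
print(env.job_done())"
```

```text
the job is handed in; nothing more can be done
None
```

I took the yellow leaf by its boss, lifted it out of the bin, and lowered it from above until its two knuckles sat in the gaps between the steel knuckles. I handed the job in at about 7.8 s, with the leaf still held there at a 30 N grip.

**Alignment:** in the last wrist-camera fit, the yellow and steel hole axes agreed within about 0.2 mm in x, y and z. Their yaw matched at -1.93°.

**Level:** the leaf was level to about 0.6°, measured just before the final 1 mm trim.

**Force and motion:** the outside force on the tool was about 1 N and the joints were practically still, with the gripper at 20 mm on the boss.

**Surroundings:** the scene picture taken just before the trim showed the other parts still in the bin, and the pin stand, screwdriver and tray stack where they started. I judged that by eye rather than measuring it.

No check failed at the end. The arm did settle 1–2 mm off after some moves, which I corrected from the camera, and no verdict was reported after hand-in.

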